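Re-aim a clamped automaton bird

TASK

The blue wooden bird on its dowel is held in the side clamp facing the wrong way. Back the clamp's black screw knob off (anticlockwise, less than half a turn) just enough to free the dowel, turn the bird in place, without lifting it out, until its beak points straight at the green marker on the base plate, then tighten the screw firmly again and let go. Leave the other things on the table undisturbed.

Things in the scene. Friction and masses are not known exactly. Their poses are not given: they have to be found in the camera images.
- clamp: side clamp fixed to the table, plywood base plate 130 x 285 x 12 mm. Origin on the table under the dowel's axis. In its frame: dark wooden V-block (top at 62 mm) on the -y side of the dowel; steel jaw (top 62 mm) on the +y side, driven along y by a grey housing 50 x 100 mm (y 65 to 165 mm, top 60 mm) that carries the screw knob at y = 130 mm. The +x side is open and carries the two markers
- screw (a joint): clamp screw, rad; grows anticlockwise seen from above, which loosens. Starts tight (-0.2 to 0.2); end stop, tightest and safe, at -0.4. Hidden gearing moves the jaw 3 mm per rad through an 8 N/mm spring: jaw force about 13 N at 0, 17 N less per rad; the jaw leaves the dowel at 0.67 and stands 1.5 mm off it, enough to turn it, at 1.15. Friction 0.12 N m: it stays where it is left
- screw_grip (a point): point on the knob's axis at the height to grip it, 92 mm above the table, 14 mm below the top of the black grip bar. The bar is 46 mm long (its own x axis, which turns with the knob; white line on its -x end), 14 mm thick (y), and stands 36 mm tall on a 46 mm disc whose top is 70 mm above the table
- jaw: steel jaw of the clamp, 30 x 12 x 40 mm, moves along the clamp's y; it presses the dowel against the V-block. Its frame lies on the clamp's origin when the jaw is as built
- bird: loose part, about 140 g: dowel 30 mm diameter, 75 mm tall, carrying a blue bird. Origin at the centre of the dowel's foot, on the base plate 12 mm above the table; z up; x towards the orange beak (tip at x = 60 mm). The trunk: a block centred on the axis, 70 mm long (x), 24 mm thick (y), 75 to 111 mm above the origin (grip it across y at about 96 mm); head at +x, top 131 mm; tail to x = -57 mm
- marker_green: fixed green disc 24 mm diameter, 8 mm thick, on the base plate 55 to 85 mm from the dowel's axis, to the left or right of where the bird first faces; origin at the centre of its underside. The beak is to point at it (marker on the bird's +x axis seen from above)
- marker_red: fixed red disc of the same size on the other side; not wanted
- tape: bystander: yellow roll, 60 mm diameter, 20 mm tall, loose; origin at the centre of its underside
- jar: bystander: small jar with white cap, 40 mm diameter, 50 mm tall, loose; origin at the centre of its underside
- spool: bystander: orange thread spool, 26 mm diameter, 35 mm tall, loose; origin at the centre of its underside
- mug: bystander: white mug, 80 mm diameter, 90 mm tall, loose; origin at the centre of its underside
- tin: bystander: empty steel tin, 72 mm diameter, 100 mm tall, loose; origin at the centre of its underside
- driver: bystander: blue-handled screwdriver, 200 mm long, lying, loose; origin under its middle
Not all that is in view belongs to the job. Leave any turquoise or yellow look-alike of the bird alone.

How it is judged (in metres and radians):
On the way, in this order (a step that is already met when the one before it is completed fails the run):
1. the screw is backed off and the jaw no longer presses on the dowel (value of joint screw above 0.6 rad and contact force between jaw and bird below 1 N), for 0.1 s.
2. the bird is turned so that its beak points at the green marker (within 10 mm sideways), the screw still slack (y of marker_green in the frame of bird between -0.01 and 0.01 m and x of marker_green in the frame of bird above 0.02 m and value of joint screw above 0.45 rad), for 0.1 s.
At the end, for the whole second after the job is handed in: The bird stands upright (within 0.06 rad) on the base plate in the V-block (axis within 5 mm, foot within 5 mm of the plate), its beak pointing at the green marker (marker within 10 mm of the bird's +x line), the jaw pressing on the dowel with more than 8 N, all at rest (y of marker_green in the frame of bird between -0.01 and 0.01 m and x of marker_green in the frame of bird above 0.02 m and contact force between jaw and bird above 8 N and angle between bird's own z axis and vertical below 0.06 rad and horizontal distance between bird and clamp below 0.005 m and z of bird in the frame of clamp below 0.017 m and linear speed of bird below 0.01 m/s and angular speed of bird below 0.1 rad/s); the robot touches nothing.
It fails at once if the screw is backed off by more than half a turn (value of joint screw above 3.4 rad).
It fails at once if the bird is lifted or pulled out of the clamp (its foot more than 15 mm from its start) or tipped over (distance of bird from where it was at the start of the episode above 0.015 m or angle between bird's own z axis and vertical above 0.3 rad).
It fails at once if a bystander is moved more than 20 mm (distance of any of tape, jar, spool, mug, tin, driver from where it was at the start of the episode above 0.02 m).
It also fails if it takes over 61 s, if anything falls off the work surface, if the arm or the gripper's body presses on something with over 40 N, if the wrist force passes 120 N, or if a joint passes its speed limit or range.

ROBOT

A 6-joint arm with a two-finger parallel gripper is mounted at the origin on the work surface. World frame = base frame: x ahead of the robot, y to its left, z up, the work surface at z = 0. Lengths are in mm, angles in rad, forces in N, time in s.
With the tool pointing down it reaches from about 275 to 750 mm from the base axis. Payload 10.2 kg.
Tool frame: the origin (TCP) lies at the very end of the fingers, on their centre line; the grasp point (between the pads) lies 19 mm behind it; z points along the fingers, y is the line along which they close (so a half turn about z gives the same grasp; the last joint's range is limited). The gripper opens to 85 mm and grips with 20 to 120 N. Pads are 22 mm wide; open, the fingers measure 114 mm over their backs; the gripper's body (76 mm by 85 mm) begins 54 mm behind the grasp point. The pads swing forward as they close: fully open they stand 13 mm farther back than shut.
Start: joints at [-1.344, 0.313, 1.498, -0, 1.331, -0.223], TCP at [228.251, -472.792, 231.294] pointing down, gripper open.
Joint ranges: [-2.94, 2.94], [-0.97, 2.17], [0.19, 2.56], [-1.23, 4.37], [0.02, 3.11], [-2.88, 2.88]. Speed limits (rad/s): [2.39, 2.39, 3.01, 3.14, 3.14, 3.14].

INTERFACE

Orientations are given as a unit quaternion [w, x, y, z].
In Python, from rig import ctrl, optics gives the robot as it stands. The module is installed in compiled form; this text tells all that it offers.
- The arm moves only by the shell command python3 -m handwheel 'ROWS' [FORCE]. ROWS is JSON, a list that holds one entry, the list of rows, each a list of 5 numbers: the gripper command: -1 is fully open, 1 is shut, values between are in proportion, then the shift along the world's x, y, z in units of 50 mm (1.0 is 50 mm), then the turn about the world's z in units of 8 degrees (1.0 is 8 degrees). In form: [[[gripper, tx, ty, tz, twist], ...]]. A call has 1 to 10 rows; each row shifts and turns the commanded pose from where the row before left it; what a row does not reach is not made up. A row lasts 1/10 s, in which the tool goes at most 50 mm and 8.59 degrees, less where a joint would pass 70% of its speed; a pose out of reach is approached as far as the arm can. A call is refused whole if a number of a shift passes 1 or a number of a turn 1, either way. A call with a gripper value outside its range is refused whole. The fingers move at their own pace and stop on an object; FORCE is the grip in N (left out, the last holds). Time passes only in rows, so rows that do not move let the fingers close. It gives the time, the measured TCP pose, the force, the opening and the grip force at its end, in the units of the state.
- ctrl.sense(): the state, without advancing time (a new reading comes with each control period).
- optics.capture(name): name is "side" or "top"; returns a dict with "img" (384x512x3 uint8, blue, green, red), "K" (3x3 intrinsics, pixels), "R" (3x3) and "t" (3): a world point X has camera coordinates R X + t. Camera axes: x right, y down, z forward; pixel columns grow to the right and rows downward; lengths in mm; the calibration is good to about 2 mm. A picture is of the moment at which its call begins. There is no depth.
- ctrl.finish_job(): hands the job in; it is judged then, once.
The state is a dict: "time_s": time; "joints": joint angles; "dq": joint speeds; "tau": joint torques, N m; "eef_pos": TCP position; "ee_rot": TCP orientation; "force": force on the tool from outside, world axes, zero at the start; "wrist_torque": the same for the moment, N m; "grip_width": opening from 0.0 (shut) to 1.0 (fully open); "grip_force": force on a finger pad.
Only numpy, scipy, OpenCV 4.12 (cv2) and the standard library are available. Lean on these libraries where they do the work, as an engineer would, in place of code of your own. Each camera call takes 0.05 s, during which the arm holds its last target. There are 200 camera calls.

## Working session

There is one attempt and no reset: what is moved stays moved. The work goes in short steps, Python scripts to look and compute and a shell command to move; the robot and the scene stay as the last step left them, time stands still between calls to the robot, and variables do not carry over. Pictures are saved under pics/ and viewed, at most 10 in all, crops included, and the job is handed in when it is done.

```bash
mkdir -p pics
python3 - <<'E'
from rig import ctrl, optics
import cv2, numpy as np, pickle
d={}
for n in("side","top"):
    c=optics.capture(n); d[n]=c; cv2.imwrite(f"pics/{n}0.png",c["img"])
    print(n,np.round(c["K"],1).tolist(),np.round(c["R"],3).tolist(),np.round(c["t"],1).tolist())
pickle.dump(d,open("d0.pkl","wb"))
print(ctrl.sense())
E
```

```text
side [[359.0, 0.0, 260.3], [0.0, 359.0, 192.8], [0.0, 0.0, 1.0]] [[-0.968, -0.249, 0.015], [-0.145, 0.509, -0.849], [0.204, -0.824, -0.529]] [521.3, 145.3, 979.5]
top [[463.8, 0.0, 256.4], [0.0, 463.8, 196.3], [0.0, 0.0, 1.0]] [[0.017, -1.0, 0.014], [-0.989, -0.019, -0.144], [0.144, -0.011, -0.989]] [-12.5, 542.6, 1377.6]
{'time_s': 0.1, 'joints': array([-1.34439421e+00,  3.13387931e-01,  1.49835505e+00,  3.82495065e-06,
        1.33104012e+00, -2.23398915e-01]), 'dq': array([ 0.0016972 , -0.00178992,  0.00118861, -0.00127776, -0.00101867,
        0.00069957]), 'tau': array([ 3.77326083e-03, -4.12897217e+01, -2.60142893e+01, -1.55638890e-05,
        3.00765627e-03,  3.11638928e-06]), 'eef_pos': array([ 228.19860462, -472.54744517,  230.79772789]), 'ee_rot': array([-5.95223995e-04,  9.74816227e-01,  2.23008900e-01,  9.63713225e-07]), 'force': array([-0.10807385,  0.19016569, -0.70826988]), 'wrist_torque': array([-0.05127283,  0.04227071,  0.03421212]), 'grip_force': 0.0, 'grip_width': 0.9983700576721493}
```

View pics/top0.png

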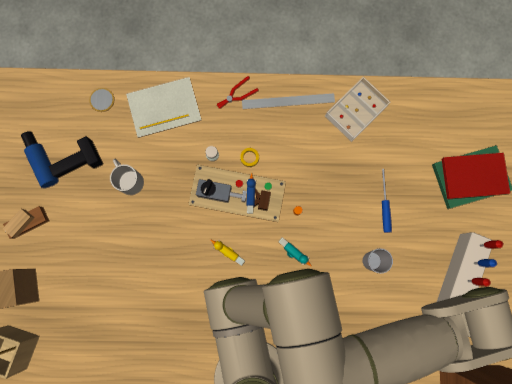

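View pics/side0.png

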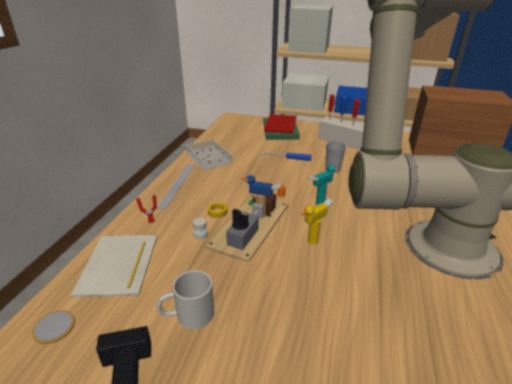

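The top view shows these candidates:
- blue bird in the clamp at (251,192): this is the one wanted
- yellow look-alike at (228,252)
- turquoise look-alike at (294,250)
- blue screwdriver handle at (387,215)

The knob is at (208,187), green marker at (268,186) and red marker at (239,183). I'll check this in one close crop.

```bash
cat > h.py <<'E'
import numpy as np, cv2
def ray(c,u,v,z):
    d=c["R"].T@np.linalg.inv(c["K"])@np.array([u,v,1.]); o=-c["R"].T@c["t"]
    return o+d*(z-o[2])/d[2]
def proj(c,X):
    p=c["K"]@(c["R"]@np.asarray(X,float)+c["t"]); return p[:2]/p[2]
def comps(c,lo,hi,box,mina=8):
    h=cv2.cvtColor(c["img"],cv2.COLOR_BGR2HSV); m=cv2.inRange(h,lo,hi)
    x0,y0,x1,y1=box; k=np.zeros_like(m); k[y0:y1,x0:x1]=m[y0:y1,x0:x1]
    n,l,s,ce=cv2.connectedComponentsWithStats(k)
    return [(s[i,4],ce[i].round(1),s[i,:4].tolist(),l==i) for i in range(1,n) if s[i,4]>=mina]
E
python3 - <<'E'
import pickle,cv2,numpy as np
from h import *
d=pickle.load(open("d0.pkl","rb"));c=d["top"];s=d["side"]
a=cv2.resize(c["img"][155:230,180:300],None,fx=6.6,fy=6.6,interpolation=cv2.INTER_CUBIC)[:495]
b=cv2.resize(s["img"][165:260,200:300],None,fx=4,fy=4,interpolation=cv2.INTER_CUBIC)
cv2.imwrite("pics/c1.png",a);cv2.imwrite("pics/c2.png",b)
box=(180,150,300,230)
for n,lo,hi,z in(("green",(45,100,60),(80,255,255),20),("red",(0,150,80),(5,255,255),20),("redb",(172,120,80),(180,255,255),20),("orange",(6,180,120),(16,255,255),120),("blue",(100,120,50),(125,255,255),105),("black",(0,0,0),(180,255,45),106),("white",(0,0,170),(180,60,255),106)):
    for A,ce,bb,m in comps(c,lo,hi,box,4): print(n,A,ce,bb,ray(c,*ce,z).round(1))
E
```

```text
green 42 [267.8 185.9] [264, 183, 8, 7] [578.8 -37.7  20. ]
red 40 [238.8 183.1] [236, 180, 7, 7] [585.9  52.5  20. ]
orange 10 [251.1 175.6] [250, 173, 3, 5] [591.2  14.6 120. ]
orange 50 [296.5 210. ] [293, 206, 7, 9] [ 493.4 -117.5  120. ]
blue 185 [250.3 191.6] [247, 179, 8, 26] [546.6  16.1 105. ]
black 152 [208.1 187.5] [201, 180, 15, 16] [556.1 139.2 106. ]
white 70 [210.8 152.8] [206, 150, 11, 7] [659.8 134.6 106. ]
white 41 [249.6 209.1] [247, 206, 6, 7] [495.1  17.1 106. ]
```

View pics/c1.png

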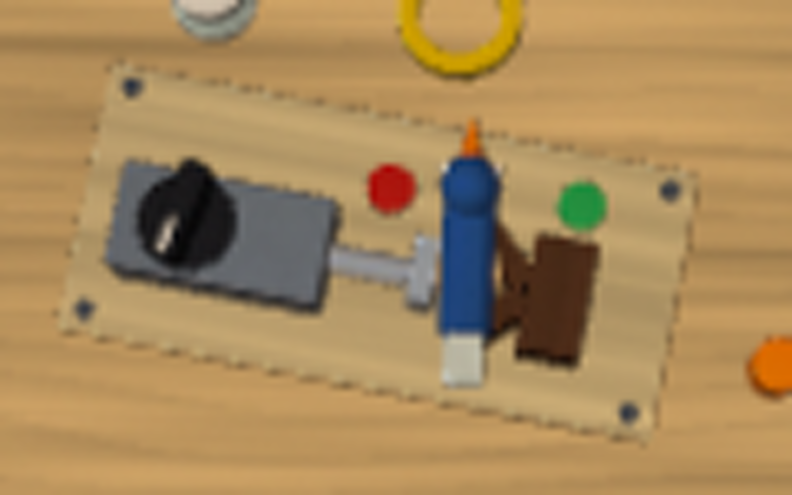

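View pics/c2.png

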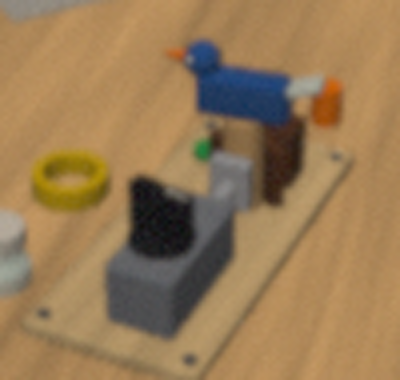

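The crop confirms the choice. The blue bird is on its dowel between the jaw and the dark V-block. The beak is at (473,120) in the crop, tail at (463,385), green disc at (582,206) and red disc at (391,188). The knob disc is at (187,222), with the white line on its lower-left end. Now the geometry.

Run:
```python
import pickle
from h import *
d=pickle.load(open("d0.pkl","rb"));c=d["top"];s=d["side"]
P=lambda u,v,z:ray(c,180+u/6.6-.42,155+v/6.6-.42,z)
b=[P(131,87,14),P(670,190,14),P(84,309,14),P(628,412,14)]
y=(b[0]-b[1]+b[2]-b[3])[:2]; yaw=np.degrees(np.arctan2(y[1],y[0]))-90
print("plate centre",np.mean(b,0).round(1),"yaw",yaw)
print("disc",P(187,222,70).round(1))
e1,e2=P(165,240,106),P(196,165,106);print("bar ends",e1.round(1),e2.round(1),np.degrees(np.arctan2(*(e2-e1)[[1,0]])))
t,k=P(463,385,108),P(473,122,130);print("tail,beak",t.round(1),k.round(1),np.degrees(np.arctan2(*(k-t)[[1,0]])))
print("trunk ends", P(466,333,123),P(470,185,143))
k=np.array([*P(187,222,70)[:2]]);u=np.array([np.cos(np.radians(yaw+90)),np.sin(np.radians(yaw+90))])
print("axis from knob",k-130*u)
# side: knob bar & bird
for n,lo,hi,box in(("black",(0,0,0),(180,255,50),(220,200,262,240)),("blue",(100,120,40),(125,255,255),(240,170,285,200)),("green",(45,80,40),(85,255,255),(240,190,260,210)),("orange",(4,150,100),(16,255,255),(238,170,256,190))):
    for A,ce,bb,m in comps(s,lo,hi,box,4): print(n,A,ce,bb)
for n,X in(("knob top",[*k,106]),("axis123",[*(k-130*u),123])): print(n,proj(s,X))
```

```text
plate centre [557.8  58.1  14. ] yaw -9.783194885900883
disc [559.8 143.1  70. ]
bar ends [545.8 149.1 106. ] [579.6 136.5 106. ] -20.386488183936173
tail,beak [483.8  16.5 108. ] [596.7  14.3 130. ] -1.1124930578352246
trunk ends [504.84832791  15.62255944 123.        ] [566.53511955  15.09036358 143.        ]
axis from knob [537.73331962  15.00299646]
black 225 [239.5 220.1] [233, 210, 15, 19]
blue 260 [259.2 187. ] [248, 176, 24, 20]
green 16 [250.5 201.8] [249, 200, 4, 5]
orange 14 [243.1 177.9] [241, 177, 5, 3]
knob top [238.87911443 211.26829759]
axis123 [259.84844399 182.46917524]
```

```bash
python3 -m handwheel '[[[-1,0.39,0.72,0,0.98],[-1,0.39,0.72,0,0.98],[-1,0.39,0.72,0,0.98],[-1,0.39,0.72,0,0.98],[-1,0.39,0.72,0,0.98],[-1,0.39,0.72,0,0.98],[-1,0.39,0.72,0,0.98],[-1,0.39,0.72,0,0.98],[-1,0.39,0.72,0,0.98],[-1,0.39,0.72,0,0.98]]]' 20
python3 -m handwheel '[[[-1,0.39,0.72,0,0.98],[-1,0.39,0.72,0,0.98],[-1,0.39,0.72,0,0.98],[-1,0.39,0.72,0,0.98],[-1,0.39,0.72,0,0.98],[-1,0.39,0.72,0,0.98],[-1,0.39,0.72,0,0.98],[-1,0,0,0,0],[-1,0,0,0,0],[-1,0,0,0,0]]]'
cat > st.py <<'E'
from rig import ctrl
import numpy as np
s=ctrl.sense();w,x,y,z=s["ee_rot"]
print(s["time_s"],"pos",s["eef_pos"].round(1),"yawx",np.degrees(2*np.arctan2(y,x)).round(1),"j",s["joints"].round(2),"F",s["force"].round(1),"T",s["wrist_torque"].round(2),"grip",round(s["grip_width"]*85,1),round(s["grip_force"],1))
E
python3 st.py
```

```text
time_s: 1.1
eef_pos: [423.6, -111.1, 231.2]
ee_rot: [-0.0, 0.612, 0.791, -0.0]
force: [0.0, -0.7, 0.6]
grip_width: 1.0
grip_force: 0.0
time_s: 2.1
eef_pos: [559.4, 138.4, 231.2]
ee_rot: [-0.0, 0.183, 0.983, -0.0]
force: [0.6, -0.8, -0.1]
grip_width: 1.002
grip_force: 0.0
2.1 pos [559.4 138.4 231.2] yawx 158.9 j [ 0.04  0.43  1.34 -0.    1.38 -1.16] F [ 0.6 -0.8 -0.1] T [-0.01  0.05 -0.  ] grip 85.2 0.0
```

```bash
python3 -m handwheel '[[[-1,0.02,0.09,-0.6,0.1],[-1,0,0,-0.6,0],[-1,0,0,-0.6,0],[-1,0,0,-0.6,0],[-1,0,0,-0.5,0],[-1,0,0,-0.2,0],[-1,0,0,0,0]]]'; python3 st.py
python3 - <<'E'
from rig import optics
import cv2
a=optics.capture("side")["img"][150:260,190:310]
b=optics.capture("top")["img"][150:230,180:267]
cv2.imwrite("pics/k1.png",cv2.hconcat([cv2.resize(a,(400,367),interpolation=2),cv2.resize(b,(400,367),interpolation=2)]))
E
```

```text
time_s: 2.8
eef_pos: [560.2, 142.9, 75.8]
ee_rot: [-0.001, 0.176, 0.984, -0.0]
force: [0.5, -0.2, 0.2]
grip_width: 0.998
grip_force: 0.0
2.8 pos [560.2 142.9  75.8] yawx 159.8 j [ 0.05  0.59  1.51 -0.    1.04 -1.17] F [ 0.5 -0.2  0.2] T [ 0.03  0.03 -0.01] grip 84.8 0.0
```

View pics/k1.png

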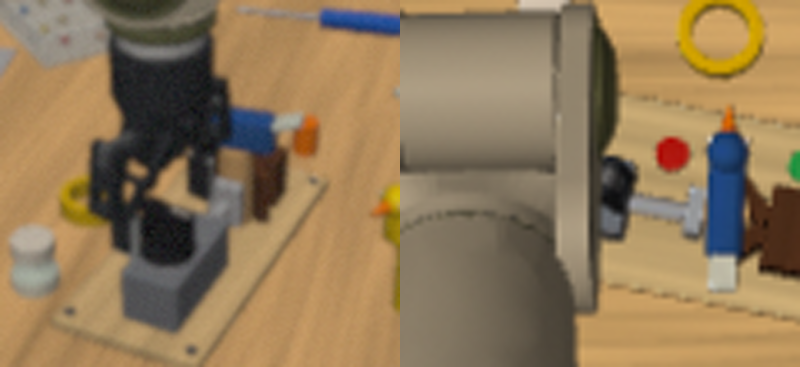

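The fingers straddle the black bar, with one on either side of the knob at about (150,220) in the left panel. The top camera's view of the knob is blocked by the arm. I'll close now.

```bash
python3 -m handwheel '[[[1,0,0,0,0],[1,0,0,0,0],[1,0,0,0,0],[1,0,0,0,0],[1,0,0,0,0],[1,0,0,0,0],[1,0,0,0,0],[1,0,0,0,0]]]' 40; python3 st.py
```

```text
time_s: 3.7
eef_pos: [560.5, 142.6, 76.7]
ee_rot: [-0.0, 0.175, 0.985, -0.001]
force: [-3.5, -8.0, 6.2]
grip_width: 0.154
grip_force: 42.6
3.7 pos [560.5 142.6  76.7] yawx 159.9 j [ 0.05  0.59  1.51 -0.    1.04 -1.17] F [-3.5 -8.   6.2] T [-1.06  0.53  0.21] grip 13.1 42.6
```

```bash
python3 -m handwheel '[[[1,-0.01,-0.03,0,0.6],[1,0,0,0,0.6],[1,0,0,0,0.6],[1,0,0,0,0.6],[1,0,0,0,0.6],[1,0,0,0,0.6]]]' 40; python3 st.py;  python3 -m handwheel '[[[1,0,0,0,0.8],[1,0,0,0,0.8],[1,0,0,0,0.8],[1,0,0,0,0.8],[1,0,0,0,0.8],[1,0,0,0,0.8],[1,0,0,0,0.8],[1,0,0,0,0.8],[1,0,0,0,0.2],[1,0,0,0,0]]]'; python3 st.py
```

```text
time_s: 4.3
eef_pos: [560.5, 143.6, 76.7]
ee_rot: [0.001, -0.077, 0.997, 0.001]
force: [0.8, 7.7, 1.7]
grip_width: 0.157
grip_force: 42.4
4.3 pos [560.5 143.6  76.7] yawx 188.8 j [ 0.05  0.59  1.51  0.    1.04 -1.68] F [0.8 7.7 1.7] T [ 1.45 -0.13 -0.11] grip 13.3 42.4
time_s: 5.3
eef_pos: [559.2, 145.2, 76.7]
ee_rot: [0.001, -0.511, 0.859, 0.002]
force: [-4.9, 16.1, 6.5]
grip_width: 0.158
grip_force: 43.0
5.3 pos [559.2 145.2  76.7] yawx 241.5 j [ 0.05  0.59  1.51  0.01  1.04 -2.6 ] F [-4.9 16.1  6.5] T [2.63 0.95 0.05] grip 13.4 43.0
```

```bash
python3 -m handwheel '[[[-1,0,0,0,0],[-1,0,0,0,0],[-1,0,0,0,0],[-1,0,0,0,0],[-1,0,0,0,0],[-1,0,0,0.5,0],[-1,0,0,0.8,0],[-1,0,0,0.8,0],[-1,0,0,0,0]]]'; python3 st.py;  python3 -m handwheel '[[[-1,-0.04,-0.28,0,-0.78],[-1,-0.04,-0.28,0,-0.78],[-1,-0.04,-0.28,0,-0.78],[-1,-0.04,-0.28,0,-0.78],[-1,-0.04,-0.28,0,-0.78],[-1,-0.04,-0.28,0,-0.78],[-1,-0.04,-0.28,0,-0.78],[-1,-0.04,-0.28,0,-0.78],[-1,-0.04,-0.28,0,-0.78],[-1,0,0,0,-0.78]]]'; python3 st.py
python3 - <<'E'
from rig import optics
import cv2
a=optics.capture("side")["img"][150:260,190:310]
b=optics.capture("top")["img"][150:230,180:267]
cv2.imwrite("pics/k2.png",cv2.hconcat([cv2.resize(a,(400,367),interpolation=2),cv2.resize(b,(400,367),interpolation=2)]))
E
```

```text
time_s: 6.2
eef_pos: [562.5, 142.3, 186.8]
ee_rot: [0.004, -0.511, 0.86, -0.002]
force: [-0.0, 0.8, -0.5]
grip_width: 1.0
grip_force: 0.0
6.2 pos [562.5 142.3 186.8] yawx 241.4 j [ 0.05  0.46  1.4  -0.    1.27 -2.6 ] F [-0.   0.8 -0.5] T [-0.01  0.02  0.02] grip 85.0 0.0
time_s: 7.2
eef_pos: [542.0, 14.8, 180.7]
ee_rot: [-0.0, 0.011, 1.0, -0.0]
force: [-0.1, -0.0, 0.1]
grip_width: 0.998
grip_force: 0.0
7.2 pos [542.   14.8 180.7] yawx 178.7 j [-0.19  0.39  1.52 -0.    1.23 -1.74] F [-0.1 -0.   0.1] T [ 0.03 -0.01 -0.02] grip 84.9 0.0
```

View pics/k2.png

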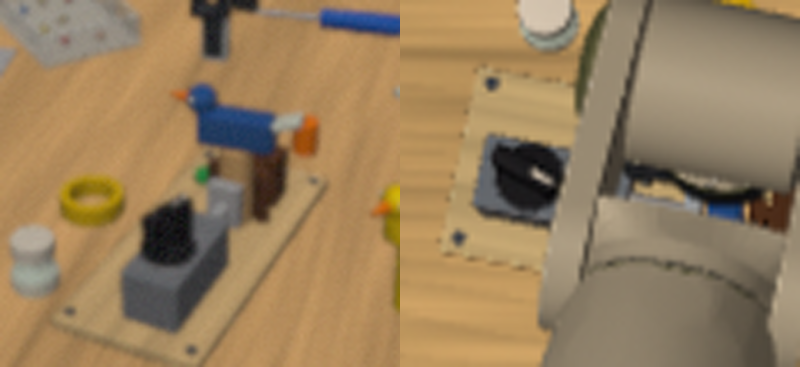

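The knob has turned: its white end is now at (545,178) in the right panel. The bird is still upright with its beak at (178,95) in the left panel, and the hand is above it. I'll go down and grip the trunk.

```bash
python3 -m handwheel '[[[-1,-0.08,0.01,-0.5,0],[-1,0,0,-0.5,0],[-1,0,0,-0.5,0],[-1,0,0,-0.34,0],[-1,0,0,0,0]]]' 20; python3 st.py; python3 -m handwheel '[[[1,0,0,0,0],[1,0,0,0,0],[1,0,0,0,0],[1,0,0,0,0],[1,0,0,0,0],[1,0,0,0,0],[1,0,0,0,0],[1,0,0,0,0]]]' 20; python3 st.py
```

```text
time_s: 7.8
eef_pos: [536.9, 17.1, 87.0]
ee_rot: [-0.002, 0.007, 1.0, 0.0]
force: [0.6, -0.5, 0.9]
grip_width: 1.003
grip_force: 0.0
7.8 pos [536.9  17.1  87. ] yawx 179.2 j [-0.19  0.5   1.63 -0.    1.01 -1.74] F [ 0.6 -0.5  0.9] T [ 0.01 -0.04  0.01] grip 85.3 0.0
time_s: 8.6
eef_pos: [538.6, 16.6, 89.8]
ee_rot: [0.0, 0.008, 1.0, -0.0]
force: [0.5, -0.8, 6.3]
grip_width: 0.277
grip_force: 27.9
8.6 pos [538.6  16.6  89.8] yawx 179.1 j [-0.19  0.49  1.63 -0.    1.02 -1.74] F [ 0.5 -0.8  6.3] T [-0.05  0.19 -0.01] grip 23.6 27.9
```

```bash
python3 -m handwheel '[[[1,0,0,0,-0.6],[1,0,0,0,-0.7],[1,0,0,0,-0.7],[1,0,0,0,-0.7],[1,0,0,0,-0.7],[1,0,0,0,-0.7],[1,0,0,0,-0.7],[1,0,0,0,-0.7],[1,0,0,0,-0.6],[1,0,0,0,-0.38]]]'; python3 -m handwheel '[[[1,0,0,0,0],[1,0,0,0,0],[1,0,0,0,0]]]'; python3 st.py
```

```text
time_s: 9.6
eef_pos: [537.8, 16.1, 89.8]
ee_rot: [-0.0, 0.446, 0.895, -0.001]
force: [-4.1, -3.3, 9.4]
grip_width: 0.278
grip_force: 28.5
time_s: 9.9
eef_pos: [537.9, 16.1, 89.8]
ee_rot: [-0.0, 0.444, 0.896, -0.001]
force: [-4.6, -3.6, 8.8]
grip_width: 0.277
grip_force: 28.5
9.9 pos [537.9  16.1  89.8] yawx 127.2 j [-0.19  0.49  1.63 -0.    1.02 -0.84] F [-4.6 -3.6  8.8] T [-0.59  0.97  0.01] grip 23.6 28.5
```

```bash
python3 -m handwheel '[[[-1,0,0,0,0],[-1,0,0,0,0],[-1,0,0,0,0],[-1,0,0,0,0],[-1,0,0,0,0],[-1,0,0,0.4,0],[-1,0,0,0.8,0],[-1,0,0,0.8,0],[-1,0,0,0,0]]]'; python3 -m handwheel '[[[-1,0.04,0.25,0,0.95],[-1,0.04,0.25,0,0.95],[-1,0.04,0.25,0,0.95],[-1,0.04,0.25,0,0.95],[-1,0.04,0.25,0,0.95],[-1,0.04,0.25,0,0.95],[-1,0.04,0.25,0,0.95],[-1,0.04,0.25,0,0.95],[-1,0.04,0.25,0,0.95],[-1,0.04,0.25,0,0.95]]]'; python3 -m handwheel '[[[-1,0,0,0,0.95],[-1,0,0,0,0.95],[-1,0,0,0,0.95],[-1,0,0,0,0.95],[-1,0,0,0,0.95],[-1,0,0,0,0]]]';python3 st.py
python3 - <<'E'
from rig import optics
from h import *
import cv2
c=optics.capture("top")
a=optics.capture("side")["img"][150:260,190:310]
b=c["img"][150:230,220:307]
cv2.imwrite("pics/k3.png",cv2.hconcat([cv2.resize(a,(400,367),interpolation=2),cv2.resize(b,(400,367),interpolation=2)]))
for n,lo,hi,z in(("orange",(6,150,100),(16,255,255),130),("blue",(100,120,50),(125,255,255),110),("white",(0,0,150),(180,60,255),110),("green",(45,100,60),(80,255,255),20)):
    for A,ce,bb,m in comps(c,lo,hi,(230,165,292,225),4): print(n,A,ce,ray(c,*ce,z).round(1))
E
```

```text
time_s: 10.8
eef_pos: [540.4, 16.4, 194.4]
ee_rot: [0.005, 0.444, 0.896, 0.001]
force: [-0.3, 0.2, -0.9]
grip_width: 1.002
grip_force: 0.0
time_s: 11.8
eef_pos: [558.1, 142.2, 188.6]
ee_rot: [-0.0, -0.204, 0.979, 0.0]
force: [-0.2, -0.1, 0.2]
grip_width: 1.003
grip_force: 0.0
time_s: 12.4
eef_pos: [558.1, 141.7, 188.7]
ee_rot: [-0.0, -0.51, 0.86, 0.0]
force: [-1.1, 0.1, -0.6]
grip_width: 1.001
grip_force: 0.0
12.4 pos [558.1 141.7 188.7] yawx 241.3 j [ 0.05  0.46  1.4   0.    1.28 -2.6 ] F [-1.1  0.1 -0.6] T [ 0.02  0.03 -0.  ] grip 85.1 0.0
orange 11 [263.7 183.2] [567.8 -21.9 130. ]
blue 195 [251.3 193.1] [541.5  13.1 110. ]
white 9 [243.3 191.7] [545.1  36.4 110. ]
white 9 [234.  194.6] [536.1  63.2 110. ]
white 46 [236.9 202.8] [512.3  54.2 110. ]
green 41 [267.8 185.9] [578.8 -37.7  20. ]
```

View pics/k3.png

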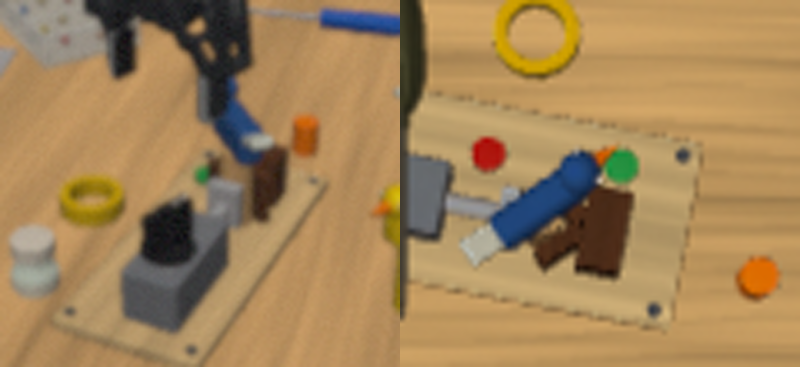

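The beak lies over the marker direction: tail-to-beak is −53.9° and tail-to-marker is −54.1°. Next I go down on the knob and tighten.

```bash
python3 -m handwheel '[[[-1,0,0.03,-0.5,0],[-1,0,0,-0.6,0],[-1,0,0,-0.6,0],[-1,0,0,-0.45,0],[-1,0,0,-0.1,0],[-1,0,0,0,0]]]' 40; python3 st.py; python3 -m handwheel '[[[1,0,0,0,0],[1,0,0,0,0],[1,0,0,0,0],[1,0,0,0,0],[1,0,0,0,0],[1,0,0,0,0],[1,0,0,0,0],[1,0,0,0,0]]]' 40; python3 st.py
```

```text
time_s: 13.1
eef_pos: [558.2, 143.2, 76.6]
ee_rot: [-0.0, -0.508, 0.861, 0.0]
force: [0.1, 0.7, -0.4]
grip_width: 0.997
grip_force: 0.0
13.1 pos [558.2 143.2  76.6] yawx 241.1 j [ 0.05  0.58  1.52  0.    1.04 -2.59] F [ 0.1  0.7 -0.4] T [ 0.03 -0.   -0.01] grip 84.7 0.0
time_s: 13.9
eef_pos: [558.2, 143.3, 77.2]
ee_rot: [0.0, -0.509, 0.861, 0.0]
force: [-3.2, 0.5, 5.4]
grip_width: 0.158
grip_force: 43.0
13.9 pos [558.2 143.3  77.2] yawx 241.2 j [ 0.05  0.58  1.52  0.    1.04 -2.59] F [-3.2  0.5  5.4] T [0.14 0.55 0.02] grip 13.5 43.0
```

```bash
python3 -m handwheel '[[[1,0,0,0,-0.9],[1,0,0,0,-0.9],[1,0,0,0,-0.9],[1,0,0,0,-0.9],[1,0,0,0,-0.9],[1,0,0,0,-0.9],[1,0,0,0,-0.9],[1,0,0,0,-0.9],[1,0,0,0,-0.9],[1,0,0,0,-0.9]]]'; python3 st.py; python3 -m handwheel '[[[1,0,0,0,-0.8],[1,0,0,0,-0.8],[1,0,0,0,-0.8],[1,0,0,0,-0.6],[1,0,0,0,0]]]'; python3 st.py
```

```text
time_s: 14.9
eef_pos: [558.3, 143.1, 77.2]
ee_rot: [0.0, 0.096, 0.995, -0.0]
force: [-2.7, -0.3, 6.3]
grip_width: 0.156
grip_force: 43.1
14.9 pos [558.3 143.1  77.2] yawx 168.9 j [ 0.05  0.58  1.52 -0.    1.04 -1.33] F [-2.7 -0.3  6.3] T [-0.11  0.43  0.17] grip 13.3 43.1
time_s: 15.4
eef_pos: [558.3, 143.1, 77.2]
ee_rot: [0.0, 0.299, 0.954, -0.0]
force: [-2.7, 0.2, 6.1]
grip_width: 0.155
grip_force: 53.6
15.4 pos [558.3 143.1  77.2] yawx 145.2 j [ 0.05  0.58  1.52 -0.    1.04 -0.92] F [-2.7  0.2  6.1] T [-0.16  0.42  1.13] grip 13.2 53.6
```

The torque of 1.13 N m shows the end stop is reached. I'll let go, retreat and check.

```bash
python3 -m handwheel '[[[-1,0,0,0,0],[-1,0,0,0,0],[-1,0,0,0,0],[-1,0,0,0,0],[-1,0,0,0,0],[-1,0,0,0.5,0],[-1,0,0,0.8,0],[-1,0,0,0.8,0],[-1,0,0,0.4,0],[-1,0,0,0,0]]]';python3 st.py
python3 - <<'E'
from rig import optics
from h import *
import cv2
c=optics.capture("top")
a=optics.capture("side")["img"][150:260,190:310]
b=c["img"][150:230,220:307]
cv2.imwrite("pics/k4.png",cv2.hconcat([cv2.resize(a,(400,367),interpolation=2),cv2.resize(b,(400,367),interpolation=2)]))
for n,lo,hi,z in(("orange",(6,150,100),(16,255,255),130),("blue",(100,120,50),(125,255,255),110),("white",(0,0,150),(180,60,255),110),("green",(45,100,60),(80,255,255),20)):
    for A,ce,bb,m in comps(c,lo,hi,(230,165,292,225),4): print(n,A,ce,ray(c,*ce,z).round(1))
E
```

```text
time_s: 16.4
eef_pos: [559.4, 143.3, 204.9]
ee_rot: [0.003, 0.299, 0.954, 0.001]
force: [-0.7, -0.0, -0.1]
grip_width: 0.999
grip_force: 0.0
16.4 pos [559.4 143.3 204.9] yawx 145.2 j [ 0.05  0.45  1.38  0.    1.31 -0.92] F [-0.7 -0.  -0.1] T [-0.04  0.01 -0.01] grip 85.0 0.0
orange 11 [263.7 183.5] [567. -22. 130.]
blue 196 [251.5 193.3] [540.9  12.5 110. ]
white 5 [244.2 191.2] [546.6  33.8 110. ]
white 4 [235.5 195. ] [535.   58.8 110. ]
white 47 [237.4 202.9] [512.   52.7 110. ]
green 39 [268. 186.] [578.5 -38.4  20. ]
```

View pics/k4.png

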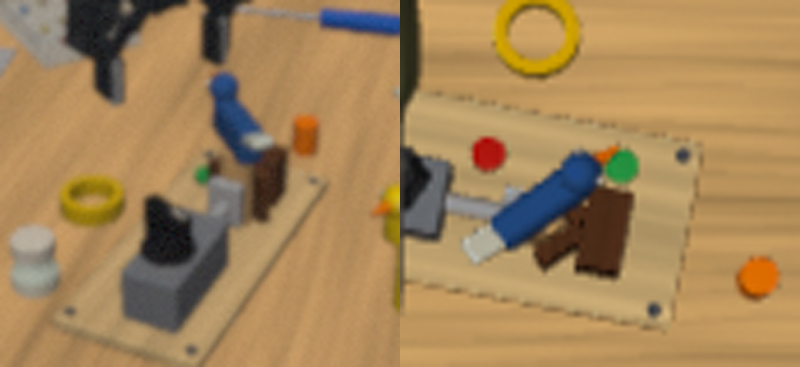

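The bird is upright with its beak at (605,155), pointing at the green disc at (621,165). The jaw is closed on the dowel, and the hand is clear.

```bash
python3 -c "
from rig import ctrl
print(ctrl.finish_job())"
```

```text
the job is handed in; nothing more can be done
None
```

The job is handed in after about 16 s of robot time, with no verdict shown: the bird was turned in the clamp to point at the green marker (about 1 mm off by the last picture), the screw is tight to its end stop, and the gripper is clear.

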